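Return the slide-mounting set to its bench holders

TASK

Clear up the slide-mounting station on the bench: put the amber jar, the dropper bottle, the black bottle and the carton of slides each into the slate-blue holder made to its shape, standing (the carton lying flat) fully down on the holder's steel floor. Keep the three bottles upright and set them down without dropping them, and leave the glass beaker and the white-capped flask where they stand.

Things in the scene. Friction and masses are not known exactly. Their poses are not given: they have to be found in the camera images.
- jar_mid (a point): amber glass jar with a white screw cap, round, 45 mm diameter (cap 42 mm), 54 mm tall, 90 g, standing upright; the point is its centre, 27 mm above its underside; z along its axis, yaw has no meaning
- dropper_mid (a point): small amber dropper bottle with a black rubber bulb, round, 31 mm diameter up to 56 mm height, then a 20 mm collar to 64 mm and a 12 mm bulb on top, 86 mm tall in all, 45 g, standing upright; the point is on its axis half-way up, 43 mm above its underside; z along its axis, yaw has no meaning
- bottle_mid (a point): small flat-sided black bottle with a round black cap: body 20 mm (its x) by 30 mm (its y) and 40 mm tall, cap 17 mm diameter on top, 54 mm tall in all, 50 g, standing upright; the point is on its axis half-way up, 27 mm above its underside; z up
- carton_mid (a point): green and white carton of microscope slides lying flat, 78 mm long (its x), 28 mm wide (its y), 20 mm high, 90 g; the point is its centre, 10 mm above its underside; z up
- holder_jar: dark slate-blue plastic holder on a square steel foot plate (92 x 92 mm, 3 mm thick), with a large round hole of 53 mm for the jar; fixed on a thin grey spill mat (top 2 mm above the table). Origin: centre of its underside, under the hole's centre; z up. The hole's floor (the steel plate) is 3 mm and the rim 13 mm above the origin; the rim is chamfered 3 mm
- holder_dropper: dark slate-blue plastic holder on a square steel foot plate (78 x 78 mm, 3 mm thick), with a small round hole of 39 mm for the dropper bottle; fixed on the mat. Origin: centre of its underside, under the hole's centre; z up. Floor of the hole 3 mm, rim 13 mm above the origin; the rim is chamfered 3 mm
- holder_bottle: dark slate-blue plastic holder on a steel foot plate (66 x 76 mm, 3 mm thick), with a small rectangular hole, 28 mm (its x) by 38 mm (its y), for the flat-sided black bottle; fixed on the mat. Origin: centre of its underside, under the hole's centre; z up. Floor of the hole 3 mm, rim 13 mm above the origin; the rim is chamfered 3 mm. The bottle goes in with its x along the holder's x, either way round
- holder_carton: long dark slate-blue plastic cradle on a steel foot plate (116 mm along its x by 66 mm, 3 mm thick), with a pocket 86 mm (its x) by 36 mm (its y) for the slide carton, either way round; both long sides are open over the middle 54 mm to leave room for fingers; fixed on the mat. Origin: centre of its underside, under the pocket's centre; z up. Floor of the pocket 3 mm, cheeks 13 mm above the origin
- beaker_mid (a point): empty clear glass beaker, 57 mm diameter, 66 mm tall, a bystander that stays where it stands; the point is on its axis, 33 mm above its underside
- flask_mid (a point): square clear sample flask with a white ribbed cap, 50 x 43 mm, 87 mm tall, a bystander that stays where it stands; the point is on its axis, 43 mm above its underside
Things that resemble listed ones, but are neither listed nor needed, are in the scene too. Leave any green or yellow look-alike of the holder_jar alone. Leave any turquoise look-alike of the part that bears beaker_mid alone.

How it is judged:
At the end, for the whole second after the job is handed in: Jar, dropper, black bottle and carton each rest in their own holder: within 10 mm of its centre, down on its floor (2.5 mm), upright (0.1 rad), black bottle and carton turned like the pocket (0.35 rad, either way round); all still. Beaker and flask upright, within 20 mm of their start (horizontal distance between jar_mid and holder_jar below 0.01 m and z of jar_mid in the frame of holder_jar between 0.0275 and 0.0325 m and angle between each of jar_mid, dropper_mid, bottle_mid, carton_mid, beaker_mid, flask_mid's own z axis and vertical below 0.1 rad and linear speed of each of jar, dropper, bottle, carton below 0.02 m/s and horizontal distance between dropper_mid and holder_dropper below 0.01 m and z of dropper_mid in the frame of holder_dropper between 0.0435 and 0.0485 m and horizontal distance between bottle_mid and holder_bottle below 0.01 m and z of bottle_mid in the frame of holder_bottle between 0.0275 and 0.0325 m and angle between the x axis of bottle_mid and the x axis of holder_bottle, either way round below 0.35 rad and horizontal distance between carton_mid and holder_carton below 0.01 m and z of carton_mid in the frame of holder_carton between 0.0105 and 0.0155 m and angle between the x axis of carton_mid and the x axis of holder_carton, either way round below 0.35 rad and distance of each of beaker_mid, flask_mid from where it was at the start of the episode below 0.02 m); the robot touches nothing.
It fails at once if the beaker or the flask is pushed more than 2 cm or tipped (distance of any of beaker_mid, flask_mid from where it was at the start of the episode above 0.02 m or angle between any of beaker_mid, flask_mid's own z axis and vertical above 0.4 rad).
It fails at once if the jar, the dropper bottle or the black bottle is tipped (more than 40 degrees) (angle between any of jar_mid, dropper_mid, bottle_mid's own z axis and vertical above 0.7 rad).
It fails at once if the jar, the dropper bottle or the black bottle is let drop from more than about 25 mm ((contact force between the fingers and jar below 0.01 N and linear speed of jar above 0.7 m/s) or (contact force between the fingers and dropper below 0.01 N and linear speed of dropper above 0.7 m/s) or (contact force between the fingers and bottle below 0.01 N and linear speed of bottle above 0.7 m/s)).
It also fails if it takes over 106 s, if anything falls off the work surface, if the arm or the gripper's body presses on something with over 40 N, if the wrist force passes 120 N, or if a joint passes its speed limit or range.

ROBOT

A 6-joint arm with a two-finger parallel gripper is mounted at the origin on a cart in front of the work surface, level with it; the furniture and walls round the work are solid. World frame = base frame: x ahead of the robot, y to its left, z up, the work surface at z = 0. Lengths are in m, angles in rad, forces in N, time in s.
With the tool pointing down it reaches from about 0.25 to 0.775 m from the base axis. Payload 4 kg.
Tool frame: the origin (TCP) lies between the finger pads; the fingertips stand 25 mm ahead of it and the grasp point (between the pads) lies 6 mm ahead of it (robot.tip_reach is the distance from the TCP to the fingertips, in m); z points along the fingers, y is the line along which they close (so a half turn about z gives the same grasp; the last joint's range is limited). The gripper opens to 94 mm and grips with 3 to 60 N. Pads are 16 mm wide; open, the fingers measure 119 mm over their backs; the gripper's body (75 mm by 177 mm) begins 78 mm behind the grasp point.
Start: joints at [1.04, 0.087, 1.371, -0, 1.684, -0.103], TCP at [0.228, 0.5, 0.231] pointing down, gripper open.
Joint ranges: [-3.1, 3.1], [-0.76, 2.03], [0.27, 2.55], [-1.08, 4.22], [0.17, 2.65], [-2.57, 2.57]. Speed limits (rad/s): [2.79, 2.79, 3.14, 3.14, 3.14, 3.14].

INTERFACE

Orientations are given as [roll, pitch, yaw] about the fixed x, y, z axes, in that order (R = Rz(yaw) Ry(pitch) Rx(roll)).
In Python, from bench import sensors, snapshot, camera_info, ticket, robot gives the robot as it stands.
- The arm moves only by the tool arm_command, never from a script. Its argument "plan" is a list of rows, each an object with "grip": the closure, from -1 (fully open) to 1 (shut); "slide": the shift along the tool's x, y, z normalised to -1 to 1, where 1 is 500 mm, a list of three; "spin": the turn about the tool's z normalised to -1 to 1, where 1 is 5 degrees. A call has 1 to 10 rows; each row shifts and turns the commanded pose from where the row before left it, along the tool's axes as they then stand; what a row does not reach is not made up. A row lasts 1/8 s, in which the tool goes at most 62.5 mm and 10.7 degrees, less where a joint would pass 70% of its speed; a pose out of reach is approached as far as the arm can. A call with a number of a shift or a turn outside -1 to 1 is refused whole. A call with a gripper value outside its range is refused whole. The fingers move at their own pace and stop on an object; the grip force is fixed at half the most. Time passes only in rows, so rows that do not move let the fingers close. It gives the time, the measured TCP pose, the force, the opening and the grip force at its end, in the units of the state.
- sensors.get_obs(): the state, without advancing time (a new reading comes with each control period).
- snapshot(name): name is "scene" or "top"; returns the picture (420x560x3 uint8, red, green, blue); there is no depth.
- camera_info(name): a dict with "fx", "fy", "cx", "cy" (pixels), "position" and "rotation" of the camera in the world. Camera axes: x right, y up, looking along -z (the intrinsics and any distortion apply to the point x, -y, -z); pixel columns grow to the right and rows downward; lengths in m; the calibration is good to about 2 mm. A picture is of the moment at which its call begins. camera_info takes no time and is no camera call.
- ticket.close_job(): hands the job in; it is judged then, once.
The state is a dict: "time": time; "joint_positions": joint angles; "qvel": joint speeds; "joint_torque": joint torques, N m; "tool_pos": TCP position; "ee_rot": TCP orientation; "wrist_force": force on the tool from outside, world axes, zero at the start; "wrist_torque": the same for the moment, N m; "width": finger opening in m; "finger_force": force on a finger pad.
Only numpy, scipy, OpenCV 4.12 (cv2) and the standard library are available. Lean on these libraries where they do the work, as an engineer would, in place of code of your own. Each camera call takes 0.05 s, during which the arm holds its last target. There are 200 camera calls.

## Working session

There is one attempt and no reset: what is moved stays moved. The work goes in short steps, Python scripts to look and compute and a tool call to move; the robot and the scene stay as the last step left them, time stands still between calls to the robot, and variables do not carry over. Pictures are saved under pics/ and viewed, at most 14 in all, crops included, and the job is handed in when it is done.

Besides the shell and the picture viewer there is one more tool, called as name(argument=value, ...) on one line, values as JSON. arm_command: Moves the arm, as the interface text tells. Scaled input: -1 to 1 covers 500 mm each way for a shift and 5 degrees each way for a turn. Its arguments: {"type":"object","properties":{"plan":{"type":"array","items":{"type":"object","properties":{"grip":{"type":"number"},"slide":{"type":"array","items":{"type":"number"}},"spin":{"type":"number"}}}}},"required":["plan"]}

```bash
ls; mkdir -p pics; python3 - <<'E'
from bench import sensors,snapshot,camera_info
import cv2
for n in("scene","top"):
    cv2.imwrite(f"pics/{n}0.png",cv2.cvtColor(snapshot(n),cv2.COLOR_RGB2BGR)); print(camera_info(n))
print(sensors.get_obs())
E
```

```text
pics
{'fx': 486.08906043769804, 'fy': 486.08906043769804, 'cx': 277.2173739400832, 'cy': 219.5319892018259, 'position': array([-0.36503359, -0.75109873,  1.04716772]), 'rotation': array([ 0.91550843, -0.02156578, -0.77208284])}
{'fx': 438.5639037878465, 'fy': 438.5639037878465, 'cx': 274.12761296203234, 'cy': 210.80714419454097, 'position': array([0.17648669, 0.15998275, 1.7617754 ]), 'rotation': array([ 0.1932093 , -0.01511011, -1.57281512])}
{'time': 0.1, 'joint_positions': array([ 1.03986888e+00,  8.78811575e-02,  1.37206514e+00, -2.67164724e-05,
        1.68359533e+00, -1.03110558e-01]), 'qvel': array([-4.58802099e-04, -8.48862994e-04, -1.94515721e-03, -9.65414708e-05,
       -9.35033001e-04, -1.34178456e-03]), 'joint_torque': array([ 1.94566128e-03, -3.41252267e+01, -3.03302693e+01,  7.21094222e-02,
        3.03488004e-02, -8.69912219e-05]), 'tool_pos': array([0.22798392, 0.50004711, 0.22944041]), 'ee_rot': array([-3.13965130e+00, -1.74192149e-04,  2.71377261e+00]), 'wrist_force': array([ 0.85798801, -0.64568259, -0.06289928]), 'wrist_torque': array([-0.0279145 , -0.03697099,  0.02573357]), 'finger_force': 0.0, 'width': 0.09412439024276084}
```

View pics/scene0.png

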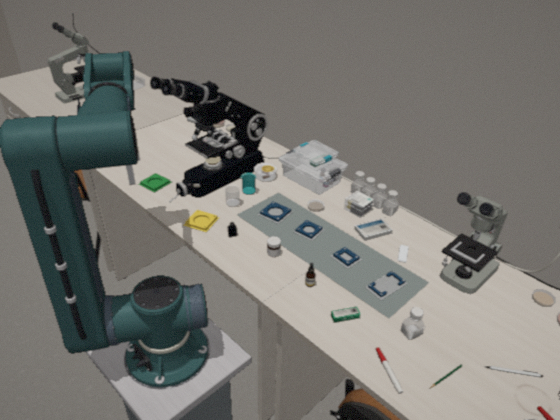

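View pics/top0.png

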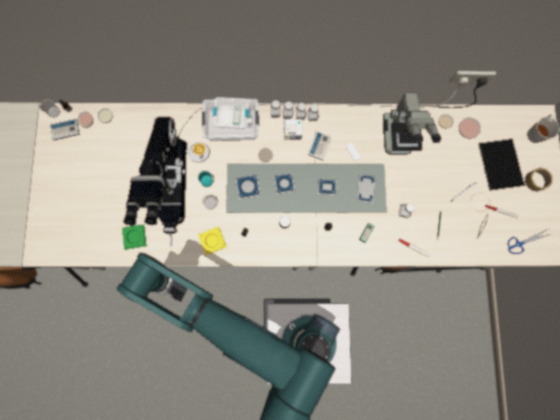

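The scene view shows the jar at (274,246), dropper bottle (311,275), black bottle (233,229), carton (345,314), beaker (233,197) and flask (413,322). The slate-blue holders are at (275,212) round large, (309,229) round small, (346,257) rectangular and (387,285) cradle. The jar-holder candidates are blue (275,212), yellow (202,219) and green (155,183). The blue one fits by its colour and because it stands on the mat. The beaker is the clear one at (233,197); the turquoise one at (249,184) is a look-alike. I'll confirm with enlarged crops.

```bash
python3 - <<'E'
import cv2
a=cv2.imread("pics/top0.png")[165:250,200:400]; cv2.imwrite("pics/topc.png",cv2.resize(a,None,fx=4,fy=4,interpolation=cv2.INTER_CUBIC))
a=cv2.imread("pics/scene0.png")[180:340,215:435]; cv2.imwrite("pics/scenec.png",cv2.resize(a,None,fx=3.6,fy=3.6,interpolation=cv2.INTER_CUBIC))
E
```

```text
(no output)
```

View pics/topc.png

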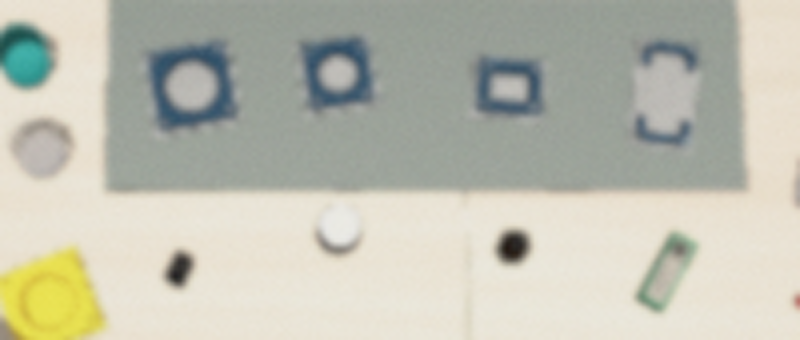

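View pics/scenec.png

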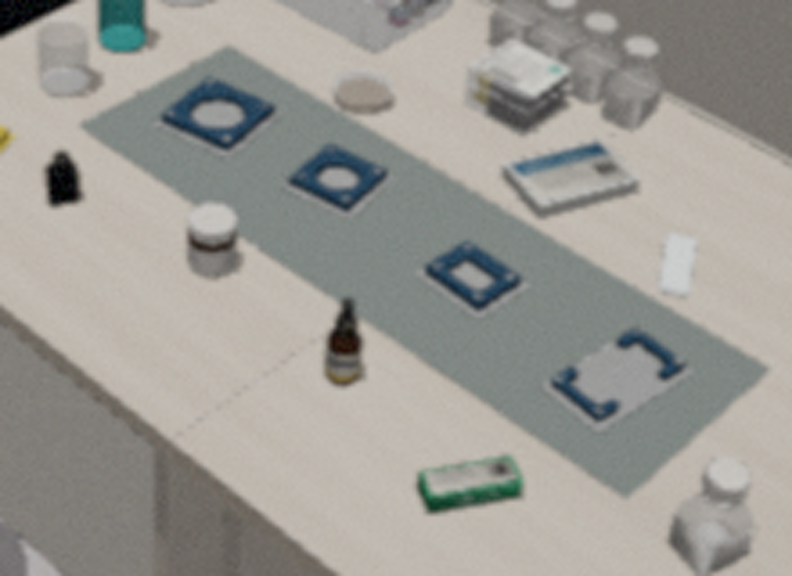

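The crops confirm the four blue holders on the mat and the four objects. Next I'll measure them using colour masks and ray casting.

```bash
cat > h.py <<'E'
import cv2, numpy as np
from scipy.spatial.transform import Rotation as R
from bench import sensors,snapshot,camera_info
def cast(n,uv,z):
    c=camera_info(n); r=R.from_euler('xyz',c['rotation']).as_matrix()
    uv=np.atleast_2d(uv).astype(float)
    d=np.c_[(uv[:,0]-c['cx'])/c['fx'],-(uv[:,1]-c['cy'])/c['fy'],-np.ones(len(uv))]@r.T
    p=np.array(c['position']); return (p+d*((z-p[2])/d[:,2])[:,None])[:,:2]
def blob(im,box,f,up=4):
    x0,y0,x1,y1=box
    a=cv2.resize(im[y0:y1,x0:x1],None,fx=up,fy=up,interpolation=cv2.INTER_CUBIC)
    m=f(cv2.cvtColor(a,cv2.COLOR_RGB2HSV).astype(int)).astype(np.uint8)
    cs,_=cv2.findContours(m,cv2.RETR_EXTERNAL,cv2.CHAIN_APPROX_NONE)
    return m,[ (c[:,0]+.5)/up-.5+[x0,y0] for c in sorted(cs,key=cv2.contourArea,reverse=True) if cv2.contourArea(c)>3*up*up]
def rect(n,c,z):
    p=(cast(n,c,z)*1000).astype(np.float32); (cx,cy),(w,h),a=cv2.minAreaRect(p)
    if w<h: w,h,a=h,w,a+90
    return np.round([cx,cy,w,h,(a+90)%180-90],1), np.round(p.min(0)/2+p.max(0)/2,1)
blue=lambda h:(h[...,0]>95)&(h[...,0]<125)&(h[...,1]>110)
dark=lambda h:h[...,2]<100
green=lambda h:(h[...,0]>40)&(h[...,0]<90)&(h[...,1]>60)
white=lambda h:(h[...,1]<14)&(h[...,2]>130)
E
python3 - <<'E'
from h import *
T=snapshot("top");S=snapshot("scene")
def show(t,n,cs,z,k=1):
    for c in cs[:k]: print(t,n,*rect(n,c,z))
for t,bt,bs in(("jarH",(232,170,264,202),(252,196,298,226)),("dropH",(272,170,298,196),(292,216,326,242)),("botH",(315,175,340,198),(330,244,363,270)),("carH",(352,170,382,205),(365,265,410,300))):
    k=2 if t=="carH" else 1
    show(t,"top",blob(T,bt,blue)[1],.0145,k); show(t,"scene",blob(S,bs,blue)[1],.0145,k)
show("bottle","top",blob(T,(238,224,252,240),dark)[1],.045)
show("dropper","top",blob(T,(320,218,336,236),dark)[1],.056)
show("carton","top",blob(T,(354,218,380,248),green)[1],.02)
for b in((276,214,294,232),(202,193,220,210)):
    a=cv2.cvtColor(T[b[1]:b[3],b[0]:b[2]],cv2.COLOR_RGB2HSV); print(a[9,:].tolist())
c=cv2.cvtColor(S,cv2.COLOR_RGB2HSV); print(c[238:256,274].tolist()); print(c[262:290,311].tolist())
E
```

```text
jarH top [645.3 246.5  69.2  24.  -79.7] [643.1 245.7]
jarH scene [618.5 237.9  81.4  80.7  10.6] [617.1 237. ]
dropH top [653.7  94.5  54.3  20.9 -81.5] [652.4  93.5]
dropH scene [631.7  87.7  66.7  66.2   7.4] [630.4  87.2]
botH scene [617.3 -88.1  65.2  55.4  86.3] [616.6 -88.9]
carH scene [ 650.5 -254.6   53.3   23.5   83.7] [ 649.7 -254.4]
carH scene [ 565.1 -237.1   48.    18.3   59.8] [ 571.1 -240.3]
bottle top [427.5 251.   26.6  15.1 -25.9] [427.5 251.5]
dropper top [448.4 -77.9  24.9  24.9   0. ] [448.4 -77.9]
[[21, 22, 232], [22, 25, 228], [18, 31, 211], [17, 27, 180], [23, 12, 188], [24, 6, 219], [24, 6, 230], [25, 7, 233], [30, 7, 234], [30, 7, 234], [25, 7, 234], [23, 4, 231], [24, 6, 224], [18, 16, 212], [20, 25, 213], [23, 26, 226], [23, 22, 233], [23, 20, 232]]
[[16, 30, 213], [17, 30, 194], [17, 25, 185], [14, 20, 189], [16, 17, 192], [14, 15, 193], [13, 16, 193], [15, 16, 192], [15, 16, 193], [15, 16, 191], [16, 15, 190], [18, 17, 192], [12, 13, 189], [14, 18, 186], [18, 23, 189], [17, 32, 198], [17, 33, 214], [20, 31, 227]]
[[19, 10, 198], [19, 10, 195], [23, 10, 198], [21, 9, 197], [17, 9, 198], [17, 12, 197], [20, 8, 187], [24, 9, 148], [20, 6, 126], [13, 19, 121], [11, 46, 78], [11, 67, 61], [17, 22, 105], [11, 16, 126], [15, 12, 130], [20, 12, 129], [17, 14, 129], [15, 12, 126]]
[[75, 9, 112], [15, 7, 73], [70, 14, 54], [160, 21, 36], [30, 8, 33], [143, 34, 30], [30, 31, 33], [10, 16, 48], [25, 45, 63], [34, 47, 43], [24, 53, 24], [5, 80, 35], [8, 168, 44], [8, 211, 46], [4, 178, 43], [8, 156, 44], [21, 64, 68], [19, 39, 111], [20, 23, 98], [23, 12, 84], [12, 12, 110], [24, 32, 126], [21, 71, 126], [22, 120, 113], [17, 69, 96], [13, 23, 155], [19, 22, 189], [16, 20, 195]]
```

```bash
sed -i 's/>110)$/>75)/; s/>60)$/>35)/' h.py; python3 - <<'E'
from h import *
T=snapshot("top");S=snapshot("scene")
def show(t,n,cs,z,k=1):
    for c in cs[:k]: print(t,n,*rect(n,c,z))
for t,bt,bs in(("jarH",(232,170,264,202),(252,196,298,226)),("dropH",(272,170,298,196),(292,216,326,242)),("botH",(315,175,340,198),(330,244,363,270)),("carH",(352,170,382,205),(365,265,410,300))):
    k=2 if t=="carH" else 1
    show(t,"top",blob(T,bt,blue)[1],.0145,k); show(t,"scene",blob(S,bs,blue)[1],.0145,k)
    if k==1: # hole = non-blue region inside block
        for n,im,b in(("top",T,bt),("scene",S,bs)):
            m,cs=blob(im,b,blue); f=cv2.drawContours(np.zeros_like(m),[((cs[0]-[b[0],b[1]]+.5)*4-.5).round().astype(np.int32)],0,1,-1)
            h=cv2.morphologyEx(f&(1-m),cv2.MORPH_OPEN,np.ones((5,5))); l=max(cv2.findContours(h,0,1)[0],key=cv2.contourArea)[:,0]
            print("  hole",n,*rect(n,(l+.5)/4-.5+[b[0],b[1]],.010))
show("carton","top",blob(T,(354,218,380,248),green)[1],.02)
show("carton","scene",blob(S,(328,302,364,325),green)[1],.01)
show("bottle","scene",blob(S,(225,218,242,240),dark)[1],.027)
show("dropper","top",blob(T,(320,218,336,236),lambda h:h[...,2]<130)[1],.056)
show("bottle","top",blob(T,(238,224,252,240),lambda h:h[...,2]<130)[1],.042)
show("jar","top",blob(T,(276,214,294,232),lambda h:(h[...,1]<14))[1],.054)
show("jar","scene",blob(S,(262,234,288,247),lambda h:(h[...,1]<15)&(h[...,2]>175))[1],.054)
show("beaker","top",blob(T,(202,193,220,210),lambda h:(h[...,2]<200))[1],.03)
show("flask","top",blob(T,(396,202,418,218),lambda h:(h[...,2]<200))[1],.05)
E
```

```text
jarH top [622.5 241.9  76.2  74.8  10.5] [622.1 243. ]
jarH scene [618.9 238.5  85.7  83.7  10.3] [618.1 236.9]
  hole top [623.1 242.6  59.7  58.3 -89.9] [623.1 242.6]
  hole scene [621.5 241.4  54.8  51.1 -42.6] [621.  240.4]
dropH top [636.4  91.6  62.3  60.7   9.8] [636.1  92. ]
dropH scene [631.9  88.2  71.4  68.9   7.6] [630.7  88.2]
  hole top [ 6.366e+02  9.190e+01  4.470e+01  4.440e+01 -2.000e-01] [636.7  91.8]
  hole scene [634.5  89.8  40.3  37.4 -46.6] [634.3  89.4]
botH top [627.  -84.4  57.8  38.7  88.9] [626.8 -84.3]
botH scene [617.8 -88.1  68.2  58.9  86. ] [617.1 -88.1]Traceback (most recent call last):
  File "<stdin>", line 11, in <module>
ValueError: max() iterable argument is empty
```

```bash
cat > m2.py <<'E'
from h import *
T=snapshot("top");S=snapshot("scene")
def show(t,n,cs,z,k=1):
    for c in cs[:k]: print(t,n,*rect(n,c,z))
bl=lambda h:(h[...,0]>90)&(h[...,0]<130)&(h[...,1]>50)
for t,bt,bs in(("jarH",(232,170,264,202),(252,196,298,226)),("dropH",(272,170,298,196),(292,216,326,242)),("botH",(315,175,340,198),(330,244,363,270)),("carH",(352,170,382,205),(365,265,410,300))):
  for n,im,b in(("top",T,bt),("scene",S,bs)):
    m,cs=blob(im,b,bl); show(t,n,cs,.0145,2 if t=="carH" else 1)
    if t=="carH": show(t+"all",n,[np.vstack(cs[:2])],.0145); continue
    f=cv2.drawContours(np.zeros_like(m),[((cs[0]-[b[0],b[1]]+.5)*4-.5).round().astype(np.int32)],0,1,-1)
    l=cv2.findContours(f&(1-m),0,1)[0]
    if l: print("  hole",n,*rect(n,(max(l,key=cv2.contourArea)[:,0]+.5)/4-.5+[b[0],b[1]],.010))
show("carton","top",blob(T,(354,218,380,248),green)[1],.02)
show("carton","scene",blob(S,(328,302,364,325),green)[1],.01)
show("dropper","top",blob(T,(320,218,336,236),lambda h:h[...,2]<130)[1],.056)
show("bottle","top",blob(T,(238,224,252,240),lambda h:h[...,2]<130)[1],.042)
show("jar","top",blob(T,(276,214,294,232),lambda h:(h[...,1]<14))[1],.054)
show("jar","scene",blob(S,(262,234,288,247),lambda h:(h[...,1]<15)&(h[...,2]>175))[1],.054)
# scene: lowest silhouette points of bottle/dropper, axis column
for t,b,f,z in(("bottle",(225,218,242,240),dark,.027),("dropper",(300,262,322,290),lambda h:h[...,2]<130,.043)):
    show(t,"scene",blob(S,b,f)[1],z)
show("beaker","top",blob(T,(202,193,220,210),lambda h:(h[...,2]<200))[1],.03)
show("flask","top",blob(T,(396,202,418,218),lambda h:(h[...,2]<200))[1],.05)
E
python3 m2.py
```

```text
jarH top [622.6 242.1  80.7  79.1  10.5] [622.1 242.5]
  hole top [622.8 242.4  56.7  56.3 -43.9] [623.1 242.6]
jarH scene [619.2 238.9  89.4  86.5  10.5] [618.7 238.2]
  hole scene [621.9 241.9  52.9  46.6 -42.6] [621.  240.9]
dropH top [636.1  92.   66.7  64.5   7.9] [636.6  92. ]
  hole top [636.1  91.9  42.3  41.5 -89.9] [636.1  91.9]
dropH scene [632.3  88.8  74.3  71.2   7.8] [632.1  88.4]
  hole scene [634.7  90.5  39.6  32.9 -42.7] [634.3  90. ]
botH top [621.5 -84.3  61.8  53.9  88.4] [621.5 -84.3]
  hole top [621.8 -85.   43.5  32.3  85.6] [621.6 -84.9]
botH scene [618.2 -87.7  70.6  61.   86. ] [617.4 -88.1]
  hole scene [619.7 -89.2  44.7  29.   80.3] [617.8 -88.4]
carH top [ 657.4 -251.9   51.1   18.6   81.2] [ 656.4 -251.2]
carH top [ 573.6 -240.9   49.6   17.4   84.8] [ 574.2 -241.3]
carHall top [ 615.7 -246.6  102.9   51.1   -7. ] [ 616.2 -246.6]
carH scene [ 651.3 -254.1   57.5   28.7   83. ] [ 650.2 -254.2]
carH scene [ 571.  -244.5   57.1   27.2   82.4] [ 571.4 -245.1]
carHall scene [ 611.4 -249.2  109.    57.5   -7. ] [ 610.7 -249.9]
carton top [ 399.7 -220.5   26.9   13.    49.1] [ 401.9 -221. ]
carton scene [ 430.2 -241.    83.1   41.2  -29.9] [ 429.8 -240.1]
dropper top [448.1 -78.3  31.1  26.6 -24.9] [448.4 -77.8]
bottle top [428.  251.2  30.3  18.7 -25.8] [428.  251.6]
jar top [469.8  92.9  41.2  39.1 -22.1] [469.6  93.1]
jar scene [467.5  91.3  42.1  38.3 -42.8] [467.7  91.2]
bottle scene [428.3 249.8  77.1  29.   54.7] [425.8 248.3]
dropper scene [450.  -85.3 107.4  29.3  42.2] [449.9 -86.2]
beaker top [556.4 390.3  59.2  59.1 -43.6] [554.4 391.2]
flask top [ 513.5 -389.2   57.9   52.1   -3.2] [ 513.7 -388.5]
```

```bash
cat > go.py <<'E'
import sys,numpy as np
from h import *
# go.py x y ztcp yawdeg (mm): total tool-axis moves in input units
x,y,z,w=map(float,sys.argv[1:5]); o=sensors.get_obs(); p=o['tool_pos']*1000; r=R.from_euler('xyz',o['ee_rot'])
m=r.as_matrix(); yaw=np.degrees(np.arctan2(m[1,0],m[0,0]))
d=m.T@(np.array([x,y,z])-p); s=(yaw-w+180)%360-180
print("slide",np.round(d/500,4),"rows>=",np.ceil(np.linalg.norm(d)/60),"spin",round(s/5,2),"| t",round(o['time'],2),"pos",p.round(1),"yaw",yaw.round(1),"w",round(o['width']*1000,1),"ff",round(o['finger_force'],1))
E
python3 go.py 428 251 229 154
python3 - <<'E'
from h import *
T=snapshot("top")
b=(354,218,380,248)
for th in (20,35,50):
    m,cs=blob(T,b,lambda h:(h[...,0]>40)&(h[...,0]<95)&(h[...,1]>th)); print(len(cs),*rect("top",np.vstack(cs),.02))
b=(320,218,336,236)
for th in (80,110,150): print(*[rect("top",c,.056) for c in blob(T,b,lambda h:h[...,2]<th)[1][:1]])
S=snapshot("scene"); m,cs=blob(S,(300,260,322,290),lambda h:h[...,2]<130)
for v in (266,270,275,280,284):
    c=cs[0]; u=c[abs(c[:,1]-v)<.4][:,0]; print(v,u.min(),u.max())
print(*rect("scene",cs[0],.043)[:1], cs[0].min(0),cs[0].max(0))
E
```

```text
slide [-0.5706 -0.288   0.0027] rows>= 6.0 spin 0.3 | t 0.4 pos [228.2 500.4 230.3] yaw 155.5 w 93.7 ff 0.0
1 [ 428.9 -237.8   83.8   31.8  -30. ] [ 428.9 -238.5]
2 [ 429.5 -237.    78.5   27.5  -29.2] [ 428.9 -237.4]Traceback (most recent call last):
  File "<stdin>", line 5, in <module>
    return _nx.concatenate(arrs, 0, dtype=dtype, casting=casting)
           ~~~~~~~~~~~~~~~^^^^^^^^^^^^^^^^^^^^^^^^^^^^^^^^^^^^^^^
ValueError: need at least one array to concatenate
```

arm_command(plan=[{"grip": -1,"slide": [-0.0951,-0.048,0],"spin": 0.3},{"grip": -1,"slide": [-0.0951,-0.048,0],"spin": 0},{"grip": -1,"slide": [-0.0951,-0.048,0],"spin": 0},{"grip": -1,"slide": [-0.0951,-0.048,0],"spin": 0},{"grip": -1,"slide": [-0.0951,-0.048,0],"spin": 0},{"grip": -1,"slide": [-0.0951,-0.048,0.03],"spin": 0},{"grip": -1,"slide": [0,0,0],"spin": 0},{"grip": -1,"slide": [0,0,0],"spin": 0}])

```text
time: 1.45
tool_pos: [0.4224, 0.247, 0.2156]
ee_rot: [3.141, -0.001, 2.687]
wrist_force: [0.0, 0.4, 0.6]
width: 0.0937
finger_force: 0.0
```

```bash
python3 go.py 428 251 39 154
python3 - <<'E'
from h import *
T=snapshot("top"); b=(320,218,336,236)
for th in (80,110,150): print(*[rect("top",c,.056) for c in blob(T,b,lambda h:h[...,2]<th)[1][:1]])
S=snapshot("scene"); m,cs=blob(S,(300,260,322,290),lambda h:h[...,2]<130)
c=cs[0]
for v in (266,270,275,280,284):
    u=c[abs(c[:,1]-v)<.4][:,0]; print(v,u.min(),u.max())
print(c.min(0),c.max(0))
cv2.imwrite("pics/s1.png",cv2.resize(cv2.cvtColor(S[180:300,180:340],4),None,fx=4,fy=4,interpolation=2))
E
```

```text
slide [-0.0068  0.0119  0.3533] rows>= 3.0 spin -0.01 | t 1.45 pos [422.4 247.  215.6] yaw 154.0 w 93.7 ff 0.0
(array([448.4, -77.9,  23.1,  20.8,  -1.4]), array([448.4, -77.8], dtype=float32))
(array([447.9, -77.8,  26.2,  24.7,  -1.4]), array([447.9, -77.9], dtype=float32))
(array([448. , -78.1,  33.3,  28.5, -27.4]), array([448.4, -77.9], dtype=float32))
266 308.875 313.875
270 307.375 313.625
275 305.375 314.875
280 305.125 314.625
284 305.375 314.875
[305.125 261.625] [314.875 286.625]
```

View pics/s1.png

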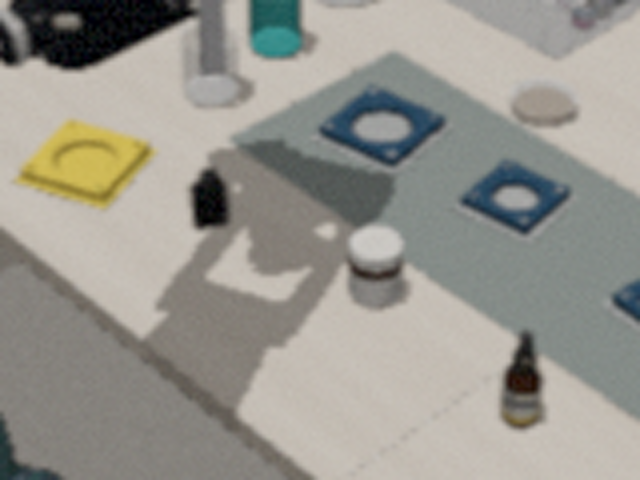

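Crop: the black bottle is at (232,229), free of clutter, with the gripper's shadow beside it and a finger above.

```bash
python3 -c "
from h import *
print(cast('scene',[310,279],.028)*1000, cast('scene',[311.4,266],.075)*1000)"
```

```text
[[445.27895225 -90.25586244]] [[450.59403453 -86.91821643]]
```

arm_command(plan=[{"grip": -1,"slide": [-0.0068,0.0119,0.05],"spin": 0},{"grip": -1,"slide": [0,0,0.1],"spin": 0},{"grip": -1,"slide": [0,0,0.1],"spin": 0},{"grip": -1,"slide": [0,0,0.05],"spin": 0},{"grip": -1,"slide": [0,0,0.03],"spin": 0},{"grip": -1,"slide": [0,0,0.018],"spin": 0},{"grip": -1,"slide": [0,0,0],"spin": 0},{"grip": -1,"slide": [0,0,0],"spin": 0}])

```text
time: 2.55
tool_pos: [0.4291, 0.2511, 0.0428]
ee_rot: [3.14, 0.002, 2.688]
wrist_force: [-0.1, 0.2, 0.0]
width: 0.0942
finger_force: 0.0
```

```bash
python3 go.py 428 251 39 154
```

```text
slide [ 0.0019 -0.0012  0.0076] rows>= 1.0 spin -0.0 | t 2.55 pos [429.1 251.1  42.8] yaw 154.0 w 94.2 ff 0.0
```

arm_command(plan=[{"grip": -1,"slide": [0.0019,-0.0012,0.0076],"spin": 0},{"grip": 1,"slide": [0,0,0],"spin": 0},{"grip": 1,"slide": [0,0,0],"spin": 0},{"grip": 1,"slide": [0,0,0],"spin": 0},{"grip": 1,"slide": [0,0,0],"spin": 0},{"grip": 1,"slide": [0,0,0],"spin": 0},{"grip": 1,"slide": [0,0,0],"spin": 0},{"grip": 1,"slide": [0,0,0],"spin": 0}])

```text
time: 3.55
tool_pos: [0.4271, 0.2505, 0.0377]
ee_rot: [3.142, 0.0, 2.688]
wrist_force: [0.3, -0.4, 0.6]
width: 0.0274
finger_force: 0.0
```

```bash
python3 go.py 621 -86 150 86
```

```text
slide [-0.6437 -0.4348 -0.2246] rows>= 7.0 spin 13.6 | t 3.55 pos [427.1 250.5  37.7] yaw 154.0 w 27.4 ff 0.0
```

arm_command(plan=[{"grip": 1,"slide": [0,0,0],"spin": 0},{"grip": 1,"slide": [0,0,0],"spin": 0},{"grip": 1,"slide": [0,0,0],"spin": 0},{"grip": 1,"slide": [0,0,-0.02],"spin": 0},{"grip": 1,"slide": [0,0,-0.06],"spin": 0},{"grip": 1,"slide": [0,0,-0.08],"spin": 0},{"grip": 1,"slide": [0,0,-0.0646],"spin": 0},{"grip": 1,"slide": [0,0,0],"spin": 0}])

```text
time: 4.55
tool_pos: [0.4289, 0.2513, 0.1536]
ee_rot: [3.136, 0.005, 2.688]
wrist_force: [-0.2, 0.4, -1.1]
width: 0.0198
finger_force: 29.9
```

```bash
python3 go.py 621 -86 150 86
```

```text
slide [-0.641  -0.4379  0.0078] rows>= 7.0 spin 13.6 | t 4.55 pos [428.9 251.3 153.6] yaw 154.0 w 19.8 ff 29.9
```

arm_command(plan=[{"grip": 1,"slide": [-0.0712,-0.0487,0],"spin": 0},{"grip": 1,"slide": [-0.0712,-0.0487,0],"spin": 0},{"grip": 1,"slide": [-0.0712,-0.0487,0],"spin": 0},{"grip": 1,"slide": [-0.0712,-0.0487,0],"spin": 0},{"grip": 1,"slide": [-0.0712,-0.0487,0],"spin": 0},{"grip": 1,"slide": [-0.0712,-0.0487,0],"spin": 0},{"grip": 1,"slide": [-0.0712,-0.0487,0],"spin": 0},{"grip": 1,"slide": [-0.0712,-0.0487,0],"spin": 0},{"grip": 1,"slide": [-0.0712,-0.0487,0],"spin": 0}])

```text
time: 5.68
tool_pos: [0.6185, -0.088, 0.1475]
ee_rot: [-3.141, -0.004, 2.688]
wrist_force: [0.1, 0.6, 0.2]
width: 0.0201
finger_force: 29.9
```

arm_command(plan=[{"grip": 1,"slide": [0,0,0],"spin": 1},{"grip": 1,"slide": [0,0,0],"spin": 1},{"grip": 1,"slide": [0,0,0],"spin": 1},{"grip": 1,"slide": [0,0,0],"spin": 1},{"grip": 1,"slide": [0,0,0],"spin": 1},{"grip": 1,"slide": [0,0,0],"spin": 1},{"grip": 1,"slide": [0,0,0],"spin": 1},{"grip": 1,"slide": [0,0,0],"spin": 1},{"grip": 1,"slide": [0,0,0],"spin": 1}])

```text
time: 6.8
tool_pos: [0.6179, -0.0867, 0.1474]
ee_rot: [-3.138, -0.002, 1.899]
wrist_force: [-0.5, 0.8, -0.8]
width: 0.02
finger_force: 29.9
```

arm_command(plan=[{"grip": 1,"slide": [0,0,0],"spin": 1},{"grip": 1,"slide": [0,0,0],"spin": 1},{"grip": 1,"slide": [0,0,0],"spin": 1},{"grip": 1,"slide": [0,0,0],"spin": 1},{"grip": 1,"slide": [0,0,0],"spin": 0.6},{"grip": 1,"slide": [0,0,0],"spin": 0},{"grip": 1,"slide": [0,0,0],"spin": 0}])

```text
time: 7.68
tool_pos: [0.6184, -0.0869, 0.1487]
ee_rot: [-3.14, -0.0, 1.501]
wrist_force: [-0.7, -0.4, -0.6]
width: 0.0197
finger_force: 29.9
```

```bash
python3 go.py 621 -86 80 86
```

```text
slide [0.002  0.0054 0.1374] rows>= 2.0 spin 0.01 | t 7.67 pos [618.4 -86.9 148.7] yaw 86.0 w 19.7 ff 29.9
```

arm_command(plan=[{"grip": 1,"slide": [0.002,0.005,0.07],"spin": 0},{"grip": 1,"slide": [0,0,0.07],"spin": 0},{"grip": 1,"slide": [0,0,0.028],"spin": 0},{"grip": 1,"slide": [0,0,0],"spin": 0},{"grip": 1,"slide": [0,0,0],"spin": 0}])

```text
time: 8.3
tool_pos: [0.6226, -0.0864, 0.0678]
ee_rot: [3.139, 0.0, 1.501]
wrist_force: [-0.2, -0.1, 0.1]
width: 0.0197
finger_force: 29.9
```

```bash
python3 go.py 621 -86 43.5 86;python3 - <<'E'
from h import *
S=snapshot("scene")
cv2.imwrite("pics/s2.png",cv2.resize(cv2.cvtColor(S[190:310,290:430],4),None,fx=4,fy=4,interpolation=2))
E
```

```text
slide [ 0.0005 -0.0034  0.0486] rows>= 1.0 spin -0.0 | t 8.3 pos [622.6 -86.4  67.8] yaw 86.0 w 19.7 ff 29.9
```

View pics/s2.png

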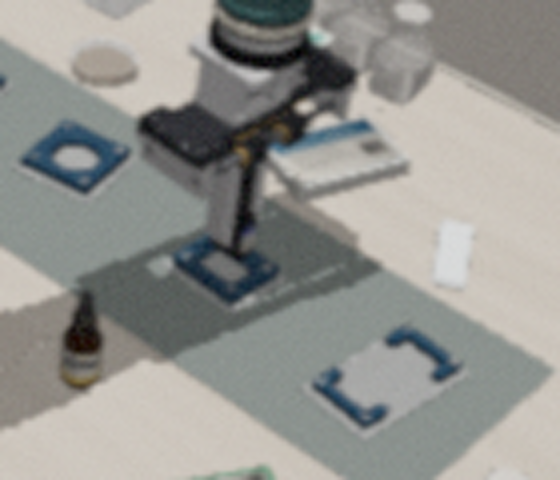

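```bash
cat >> h.py <<'E'
def proj(n,P):
    c=camera_info(n); q=(np.atleast_2d(P)-c['position'])@R.from_euler('xyz',c['rotation']).as_matrix()
    return np.c_[c['cx']+c['fx']*q[:,0]/-q[:,2], c['cy']-c['fy']*q[:,1]/-q[:,2]]
E
python3 - <<'E'
from h import *
S=snapshot("scene")
p=sensors.get_obs()['tool_pos']
P=[p+[0,0,-.006+d] for d in (-.033,.007)]+[[.621,-.086,.015]]
q=proj("scene",P); print(q)
x0,y0,k=320,210,9
a=cv2.resize(cv2.cvtColor(S[y0:275,x0:380],4),None,fx=k,fy=k,interpolation=2)
a=np.clip((a/255.)**.6*255,0,255).astype(np.uint8)
for u in q: cv2.drawMarker(a,tuple(int(v) for v in ((u-[x0,y0]+.5)*k)),(0,0,255),0,12,1)
cv2.imwrite("pics/s3.png",a)
E
```

```text
[[346.94324357 251.28611362]
 [348.33419896 241.67456779]
 [346.02344838 254.7749895 ]]
```

View pics/s3.png

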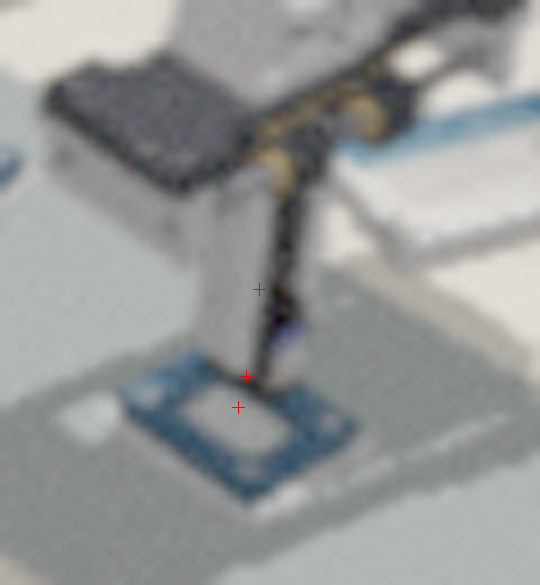

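arm_command(plan=[{"grip": 1,"slide": [0.001,-0.004,0.02],"spin": 0},{"grip": 1,"slide": [0,0,0.015],"spin": 0},{"grip": 1,"slide": [0,0,0.008],"spin": 0},{"grip": 1,"slide": [0,0,0],"spin": 0},{"grip": 1,"slide": [0,0,0],"spin": 0}])

```text
time: 9.02
tool_pos: [0.6197, -0.0855, 0.0446]
ee_rot: [3.141, -0.0, 1.501]
wrist_force: [-0.6, -0.5, -0.5]
width: 0.0198
finger_force: 29.9
```

```bash
python3 go.py 621 -86 43.5 86
```

```text
slide [-0.0008  0.0026  0.0022] rows>= 1.0 spin -0.0 | t 9.03 pos [619.7 -85.5  44.6] yaw 86.0 w 19.8 ff 29.9
```

arm_command(plan=[{"grip": 1,"slide": [0,0,0.003],"spin": 0},{"grip": 1,"slide": [0,0,0],"spin": 0}])

```text
time: 9.28
tool_pos: [0.6196, -0.0855, 0.043]
ee_rot: [3.141, -0.0, 1.501]
wrist_force: [0.0, 0.6, -0.2]
width: 0.0197
finger_force: 29.9
```

arm_command(plan=[{"grip": 0.45,"slide": [0,0,0],"spin": 0},{"grip": 0.45,"slide": [0,0,0],"spin": 0},{"grip": 0.45,"slide": [0,0,0],"spin": 0},{"grip": 0.45,"slide": [0,0,0],"spin": 0}])

```text
time: 9.78
tool_pos: [0.6196, -0.0855, 0.0431]
ee_rot: [3.141, -0.0, 1.501]
wrist_force: [0.4, 0.2, -0.9]
width: 0.0258
finger_force: 0.0
```

arm_command(plan=[{"grip": 0.2,"slide": [0,0,0],"spin": 0},{"grip": 0.2,"slide": [0,0,-0.02],"spin": 0},{"grip": 0.2,"slide": [0,0,-0.06],"spin": 0},{"grip": 0.2,"slide": [0,0,-0.1],"spin": 0},{"grip": 0,"slide": [0,0,-0.06],"spin": 0},{"grip": -1,"slide": [0,0,0],"spin": -1},{"grip": -1,"slide": [0,0,0],"spin": -1},{"grip": -1,"slide": [0,0,0],"spin": -1}])

```text
time: 10.78
tool_pos: [0.6197, -0.0855, 0.1641]
ee_rot: [3.14, 0.0, 1.765]
wrist_force: [-0.1, 0.3, 0.4]
width: 0.0733
finger_force: 0.0
```

arm_command(plan=[{"grip": -1,"slide": [0,0,0],"spin": -1},{"grip": -1,"slide": [0,0,0],"spin": -1},{"grip": -1,"slide": [0,0,0],"spin": -1},{"grip": -1,"slide": [0,0,0],"spin": -1},{"grip": -1,"slide": [0,0,0],"spin": -1},{"grip": -1,"slide": [0,0,0],"spin": -1},{"grip": -1,"slide": [0,0,0],"spin": -1},{"grip": -1,"slide": [0,0,0],"spin": -1},{"grip": -1,"slide": [0,0,0],"spin": -1},{"grip": -1,"slide": [0,0,0],"spin": -0.9}])

```text
time: 12.02
tool_pos: [0.6197, -0.0855, 0.1639]
ee_rot: [3.141, 0.001, 2.629]
wrist_force: [0.7, -0.3, -0.1]
width: 0.0939
finger_force: 0.0
```

```bash
python3 go.py 429.3 -238 110 150.5; python3 - <<'E'
from h import *
T=snapshot("top"); b=(318,178,338,195)
m,cs=blob(T,b,dark); print([rect("top",c,.045) for c in cs[:2]])
S=snapshot("scene"); m,cs=blob(S,(332,238,360,268),lambda h:(h[...,2]<60)); print([rect("scene",c,.032) for c in cs[:2]])
E
```

```text
slide [ 0.1825 -0.4525  0.1075] rows>= 5.0 spin 0.03 | t 12.03 pos [619.7 -85.5 163.9] yaw 150.6 w 93.9 ff 0.0
[(array([ 6.149e+02, -9.690e+01,  6.980e+01,  4.980e+01,  1.000e-01]), array([614.9, -97. ], dtype=float32)), (array([614.9, -58.7,  71.7,  17.3,  -5.6]), array([614.8, -59.3], dtype=float32))]
[(array([617.1, -87.3,  70.4,  31.5,  23.1]), array([618.2, -90.4], dtype=float32))]
```

arm_command(plan=[{"grip": -1,"slide": [0.0304,-0.0754,0],"spin": 0},{"grip": -1,"slide": [0.0304,-0.0754,0],"spin": 0},{"grip": -1,"slide": [0.0304,-0.0754,0],"spin": 0},{"grip": -1,"slide": [0.0304,-0.0754,0],"spin": 0},{"grip": -1,"slide": [0.0304,-0.0754,0],"spin": 0},{"grip": -1,"slide": [0.0304,-0.0754,0.0],"spin": 0},{"grip": -1,"slide": [0,0,0.1],"spin": 0},{"grip": -1,"slide": [0,0,0.1],"spin": 0},{"grip": -1,"slide": [0,0,0],"spin": 0}])

```text
time: 13.25
tool_pos: [0.4258, -0.2355, 0.0594]
ee_rot: [3.14, -0.009, 2.625]
wrist_force: [-0.4, 0.7, 0.4]
width: 0.0937
finger_force: 0.0
```

```bash
python3 go.py 429.3 -238 28.5 150.5; python3 - <<'E'
from h import *
T=snapshot("top"); S=snapshot("scene")
A=cv2.resize(cv2.cvtColor(T[165:240,300:400],4),None,fx=5,fy=5,interpolation=2)
B=cv2.resize(cv2.cvtColor(S[235:310,320:420],4),None,fx=5,fy=5,interpolation=2)[:,:300]
cv2.imwrite("pics/s4.png",np.hstack([A,B]))
E
```

```text
slide [-0.0091 -0.001   0.0618] rows>= 1.0 spin -0.02 | t 13.25 pos [ 425.8 -235.5   59.4] yaw 150.4 w 93.7 ff 0.0
```

View pics/s4.png

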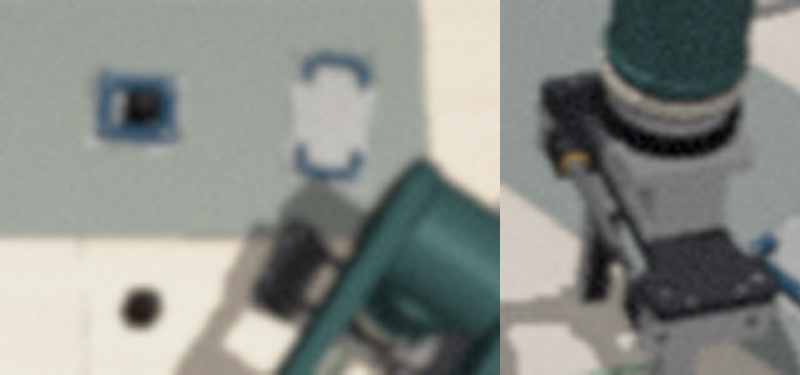

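The top crop shows the black bottle inside the rectangular hole; its offset is explained by parallax. Next is the carton.

arm_command(plan=[{"grip": -1,"slide": [-0.009,-0.001,0.03],"spin": 0},{"grip": -1,"slide": [0,0,0.02],"spin": 0},{"grip": -1,"slide": [0,0,0.011],"spin": 0},{"grip": -1,"slide": [0,0,0],"spin": 0},{"grip": -1,"slide": [0,0,0],"spin": 0}])

```text
time: 13.98
tool_pos: [0.4326, -0.2401, 0.0327]
ee_rot: [3.142, 0.0, 2.627]
wrist_force: [0.5, -0.5, -0.4]
width: 0.0939
finger_force: 0.0
```

```bash
python3 go.py 429.3 -238 28.5 150.5
```

```text
slide [0.0078 0.0005 0.0083] rows>= 1.0 spin -0.0 | t 13.97 pos [ 432.6 -240.1   32.7] yaw 150.5 w 93.9 ff 0.0
```

arm_command(plan=[{"grip": -1,"slide": [0.0075,0,0.008],"spin": 0},{"grip": 1,"slide": [0,0,0],"spin": 0},{"grip": 1,"slide": [0,0,0],"spin": 0},{"grip": 1,"slide": [0,0,0],"spin": 0},{"grip": 1,"slide": [0,0,0],"spin": 0},{"grip": 1,"slide": [0,0,0],"spin": 0},{"grip": 1,"slide": [0,0,0],"spin": 0},{"grip": 1,"slide": [0,0,0],"spin": 0},{"grip": 1,"slide": [0,0,0],"spin": 0},{"grip": 1,"slide": [0,0,0],"spin": 0}])

```text
time: 15.22
tool_pos: [0.4291, -0.2382, 0.0284]
ee_rot: [-3.142, 0.0, 2.627]
wrist_force: [-0.4, -0.4, -0.6]
width: 0.0273
finger_force: 30.0
```

```bash
python3 go.py 615 -247.5 80 173
```

```text
slide [-0.3326  0.167  -0.1031] rows>= 4.0 spin -4.5 | t 15.22 pos [ 429.1 -238.2   28.4] yaw 150.5 w 27.3 ff 30.0
```

arm_command(plan=[{"grip": 1,"slide": [0,0,-0.03],"spin": 0},{"grip": 1,"slide": [0,0,-0.07],"spin": 0},{"grip": 1,"slide": [-0.0665,0.0334,0],"spin": 0},{"grip": 1,"slide": [-0.0665,0.0334,0],"spin": 0},{"grip": 1,"slide": [-0.0665,0.0334,0],"spin": 0},{"grip": 1,"slide": [-0.0665,0.0334,0],"spin": 0},{"grip": 1,"slide": [-0.0665,0.0334,0],"spin": 0},{"grip": 1,"slide": [0,0,0],"spin": -1},{"grip": 1,"slide": [0,0,0],"spin": -1},{"grip": 1,"slide": [0,0,0],"spin": -1}])

```text
time: 16.48
tool_pos: [0.6153, -0.2474, 0.0792]
ee_rot: [3.141, 0.0, 2.891]
wrist_force: [-0.7, -0.1, -1.0]
width: 0.0275
finger_force: 30.0
```

arm_command(plan=[{"grip": 1,"slide": [0,0,0],"spin": -1},{"grip": 1,"slide": [0,0,0],"spin": -0.5},{"grip": 1,"slide": [0,0,0],"spin": 0},{"grip": 1,"slide": [0,0,0],"spin": 0},{"grip": 1,"slide": [0,0,0],"spin": 0}])

```text
time: 17.1
tool_pos: [0.615, -0.2474, 0.0786]
ee_rot: [3.142, 0.0, 3.019]
wrist_force: [-0.2, -1.1, -1.1]
width: 0.0278
finger_force: 30.0
```

```bash
python3 go.py 615 -247.5 50 173; python3 - <<'E'
from h import *
S=snapshot("scene"); p=sensors.get_obs()['tool_pos']
b=(360,250,420,300)
m,cs=blob(S,b,lambda h:(h[...,0]>60)&(h[...,0]<88)&(h[...,1]>90)); print([rect("scene",c,p[2]-.0185) for c in cs[:2]])
x0,y0,k=350,235,9
a=cv2.resize(cv2.cvtColor(S[y0:300,x0:430],4),None,fx=k,fy=k,interpolation=2)
for u in proj("scene",[p-[0,0,.0285],[.615,-.2475,.005]]): cv2.drawMarker(a,tuple(int(v) for v in ((u-[x0,y0]+.5)*k)),(0,0,255),0,12,1)
cv2.imwrite("pics/s5.png",a)
E
```

```text
slide [-0.     -0.0002  0.0573] rows>= 1.0 spin -0.01 | t 17.1 pos [ 615.  -247.4   78.6] yaw 173.0 w 27.8 ff 30.0
[(array([ 583.1, -248.6,   36.7,   31.6,  -60.8]), array([ 587.5, -244.1], dtype=float32)), (array([ 647.8, -265.3,   18.5,    3.9,   22.5]), array([ 647.9, -265.1], dtype=float32))]
```

View pics/s5.png

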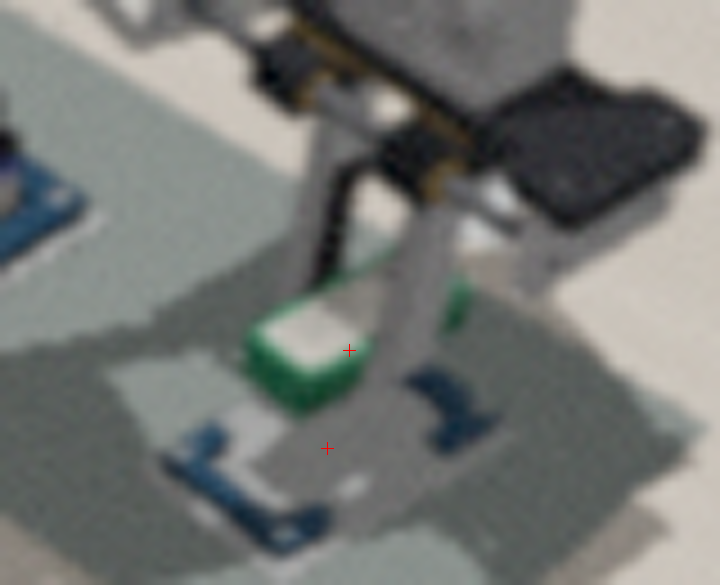

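```bash
python3 -c "
from h import *
print(cast('scene',[382.8,280.5],.0502)*1000, cast('scene',[380,282-.5+0],.005)*0)
# cradle front-left outer bottom corner & top corner of near cheek (pixels), carton far lower corner
print(cast('scene',[350+282/9-.5,235+550/9-.5],.005)*1000,cast('scene',[350+455/9-.5,235+330/9-.5],.0502)*1000)"
```

```text
[[ 578.62915629 -253.8214568 ]] [[ 0. -0.]]
[[ 565.43570531 -264.82233313]] [[ 648.88959816 -265.66552766]]
```

arm_command(plan=[{"grip": 1,"slide": [-0.001,0,0.04],"spin": 0},{"grip": 1,"slide": [0,0,0.025],"spin": 0},{"grip": 1,"slide": [0,0,0.01],"spin": 0},{"grip": 1,"slide": [0,0,0.01],"spin": 0},{"grip": 1,"slide": [0,0,0],"spin": 0},{"grip": 1,"slide": [0,0,0.004],"spin": 0},{"grip": 1,"slide": [0,0,0],"spin": 0},{"grip": 1,"slide": [0,0,0],"spin": 0}])

```text
time: 18.15
tool_pos: [0.6156, -0.2476, 0.0343]
ee_rot: [-3.141, 0.001, 3.019]
wrist_force: [0.9, 0.6, -1.6]
width: 0.0279
finger_force: 30.0
```

```bash
python3 go.py 615.5 -247 33.4 173
```

```text
slide [0.0004 0.0012 0.0018] rows>= 1.0 spin -0.0 | t 18.15 pos [ 615.6 -247.6   34.3] yaw 173.0 w 27.9 ff 30.0
```

arm_command(plan=[{"grip": 1,"slide": [0,0,0.002],"spin": 0},{"grip": 1,"slide": [0,0,0],"spin": 0},{"grip": 0.2,"slide": [0,0,0],"spin": 0},{"grip": 0.2,"slide": [0,0,0],"spin": 0},{"grip": 0.2,"slide": [0,0,0],"spin": 0},{"grip": 0.2,"slide": [0,0,0],"spin": 0},{"grip": 0.2,"slide": [0,0,-0.03],"spin": 0},{"grip": 0.2,"slide": [0,0,-0.09],"spin": 0},{"grip": -1,"slide": [0,0,-0.1],"spin": 0},{"grip": -1,"slide": [0,0,-0.05],"spin": 0}])

```text
time: 19.4
tool_pos: [0.6169, -0.2482, 0.1737]
ee_rot: [-3.139, 0.007, 3.019]
wrist_force: [0.4, -0.5, -0.1]
width: 0.0539
finger_force: 0.0
```

```bash
python3 go.py 448 -81 163 180; sed -n '$p' go.py >/dev/null
```

```text
slide [0.3761 0.2907 0.018 ] rows>= 4.0 spin -1.4 | t 19.4 pos [ 616.9 -248.2  173.7] yaw 173.0 w 53.9 ff 0.0
```

arm_command(plan=[{"grip": -1,"slide": [0.0627,0.0485,0],"spin": 0},{"grip": -1,"slide": [0.0627,0.0485,0],"spin": 0},{"grip": -1,"slide": [0.0627,0.0485,0],"spin": 0},{"grip": -1,"slide": [0.0627,0.0485,0],"spin": 0},{"grip": -1,"slide": [0.0627,0.0485,0],"spin": 0},{"grip": -1,"slide": [0.0625,0.0482,0],"spin": 0},{"grip": -1,"slide": [0,0,0],"spin": -0.7},{"grip": -1,"slide": [0,0,0],"spin": -0.7},{"grip": -1,"slide": [0,0,0],"spin": 0},{"grip": -1,"slide": [0,0,0],"spin": 0}])

```text
time: 20.65
tool_pos: [0.4468, -0.0804, 0.1686]
ee_rot: [-3.141, 0.001, 3.14]
wrist_force: [0.3, 0.5, 1.2]
width: 0.094
finger_force: 0.0
```

```bash
python3 go.py 448 -81 44 180;  python3 - <<'E'
from h import *
T=snapshot("top"); S=snapshot("scene")
A=cv2.resize(cv2.cvtColor(T[165:240,300:390],4),None,fx=5,fy=5,interpolation=2)
x0,y0=290,235
B=cv2.resize(cv2.cvtColor(S[y0:310,x0:420],4),None,fx=5,fy=5,interpolation=2)[:,:]
for u in proj("scene",[[.448,-.081,0],[.448,-.081,.043]]): cv2.drawMarker(B,tuple(int(v) for v in ((u-[x0,y0]+.5)*5)),(0,0,255),0,12,1)
cv2.imwrite("pics/s6.png",np.hstack([A[:,:140*2][:,130:] if 0 else A[:, 220:],B[:,:570]]))
E
```

```text
slide [-0.0021 -0.0011  0.2493] rows>= 3.0 spin -0.01 | t 20.65 pos [446.8 -80.4 168.6] yaw 179.9 w 94.0 ff 0.0
```

View pics/s6.png

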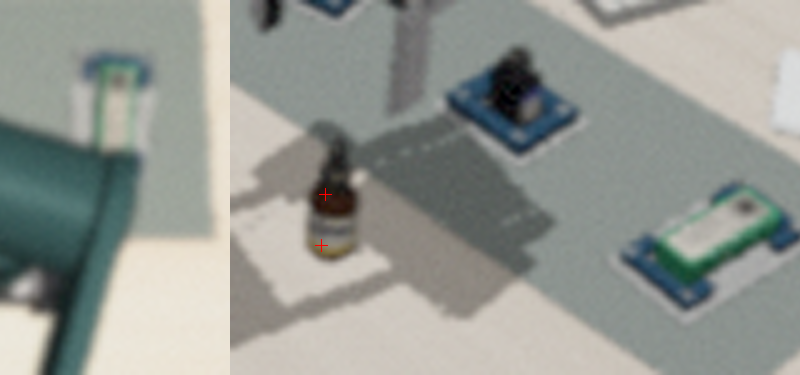

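The carton lies flat in its cradle and the black bottle is upright in its hole. The dropper in the scene view sits about 2 px to the right of the prediction, so I'll aim for x = 450; y centres itself as the fingers close.

arm_command(plan=[{"grip": -1,"slide": [-0.006,0.003,0.06],"spin": 0},{"grip": -1,"slide": [0,0,0.08],"spin": 0},{"grip": -1,"slide": [0,0,0.08],"spin": 0},{"grip": -1,"slide": [0,0,0.027],"spin": 0},{"grip": -1,"slide": [0,0,0],"spin": 0},{"grip": -1,"slide": [0,0,0],"spin": 0},{"grip": -1,"slide": [0,0,0],"spin": 0}])

```text
time: 21.62
tool_pos: [0.4509, -0.0792, 0.0462]
ee_rot: [-3.141, 0.003, 3.141]
wrist_force: [-0.3, 0.4, -0.0]
width: 0.0941
finger_force: 0.0
```

```bash
python3 go.py 450 -82 44 180;  python3 - <<'E'
from h import *
S=snapshot("scene")
x0,y0,k=285,240,10
B=cv2.resize(cv2.cvtColor(S[y0:295,x0:345],4),None,fx=k,fy=k,interpolation=2)
p=sensors.get_obs()['tool_pos']
for u in proj("scene",[p-[0,0,p[2]],p-[0,0,.006]]): cv2.drawMarker(B,tuple(int(v) for v in ((u-[x0,y0]+.5)*k)),(0,0,255),0,12,1)
cv2.imwrite("pics/s7.png",B)
E
```

```text
slide [ 0.0018 -0.0056  0.0045] rows>= 1.0 spin -0.0 | t 21.62 pos [450.9 -79.2  46.2] yaw 180.0 w 94.1 ff 0.0
```

View pics/s7.png

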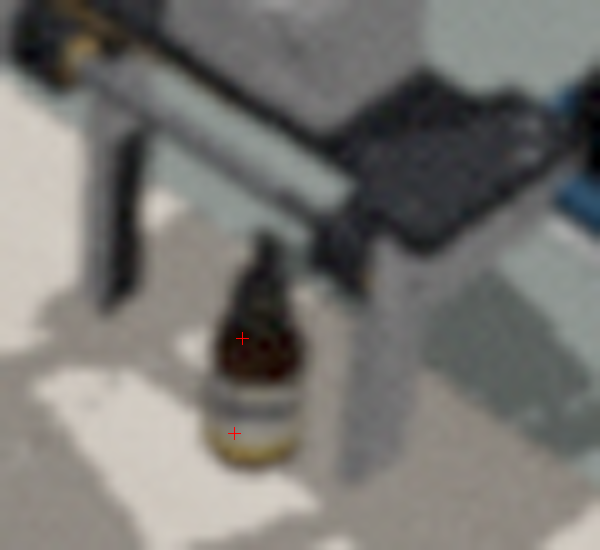

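arm_command(plan=[{"grip": -1,"slide": [0.001,-0.012,0.0045],"spin": 0},{"grip": 1,"slide": [0,0,0],"spin": 0},{"grip": 1,"slide": [0,0,0],"spin": 0},{"grip": 1,"slide": [0,0,0],"spin": 0},{"grip": 1,"slide": [0,0,0],"spin": 0},{"grip": 1,"slide": [0,0,0],"spin": 0},{"grip": 1,"slide": [0,0,0],"spin": 0},{"grip": 1,"slide": [0,0,0],"spin": 0},{"grip": 1,"slide": [0,0,0],"spin": 0},{"grip": 1,"slide": [0,0,0],"spin": 0}])

```text
time: 22.92
tool_pos: [0.4491, -0.0847, 0.0422]
ee_rot: [3.141, 0.0, 3.141]
wrist_force: [-0.7, -0.1, 1.2]
width: 0.0305
finger_force: 30.0
```

```bash
python3 go.py 635.5 91 100 180
```

```text
slide [-0.3727  0.3515 -0.1155] rows>= 5.0 spin -0.0 | t 22.93 pos [449.1 -84.7  42.2] yaw 180.0 w 30.5 ff 30.0
```

arm_command(plan=[{"grip": 1,"slide": [0,0,-0.03],"spin": 0},{"grip": 1,"slide": [0,0,-0.09],"spin": 0},{"grip": 1,"slide": [-0.062,0.0586,0],"spin": 0},{"grip": 1,"slide": [-0.062,0.0586,0],"spin": 0},{"grip": 1,"slide": [-0.062,0.0586,0],"spin": 0},{"grip": 1,"slide": [-0.062,0.0586,0],"spin": 0},{"grip": 1,"slide": [-0.062,0.0586,0],"spin": 0},{"grip": 1,"slide": [-0.0622,0.0586,0],"spin": 0},{"grip": 1,"slide": [0,0,0],"spin": 0},{"grip": 1,"slide": [0,0,0],"spin": 0}])

```text
time: 24.18
tool_pos: [0.6349, 0.0906, 0.1026]
ee_rot: [-3.141, -0.0, 3.142]
wrist_force: [-0.2, -0.9, -0.4]
width: 0.0303
finger_force: 30.0
```

```bash
python3 go.py 635.5 91 65 180
```

```text
slide [-0.0011  0.0008  0.0752] rows>= 1.0 spin -0.0 | t 24.18 pos [634.9  90.6 102.6] yaw 180.0 w 30.3 ff 30.0
```

arm_command(plan=[{"grip": 1,"slide": [-0.001,0.001,0.04],"spin": 0},{"grip": 1,"slide": [0,0,0.032],"spin": 0},{"grip": 1,"slide": [0,0,0],"spin": 0},{"grip": 1,"slide": [0,0,0],"spin": 0},{"grip": 1,"slide": [0,0,0],"spin": 0}])

```text
time: 24.8
tool_pos: [0.6362, 0.0914, 0.0671]
ee_rot: [3.141, 0.002, 3.141]
wrist_force: [-0.2, -0.3, -0.9]
width: 0.0299
finger_force: 30.0
```

```bash
python3 go.py 635.5 91 47 180;  python3 - <<'E'
from h import *
S=snapshot("scene")
x0,y0,k=285,200,10
B=cv2.resize(cv2.cvtColor(S[y0:255,x0:345],4),None,fx=k,fy=k,interpolation=2)
p=sensors.get_obs()['tool_pos']
for u in proj("scene",[p-[0,0,.0422],[.6355,.091,.015]]): cv2.drawMarker(B,tuple(int(v) for v in ((u-[x0,y0]+.5)*k)),(0,0,255),0,12,1)
cv2.imwrite("pics/s8.png",B)
E
```

```text
slide [ 0.0015 -0.0008  0.0401] rows>= 1.0 spin -0.0 | t 24.8 pos [636.2  91.4  67.1] yaw 180.0 w 29.9 ff 30.0
```

View pics/s8.png

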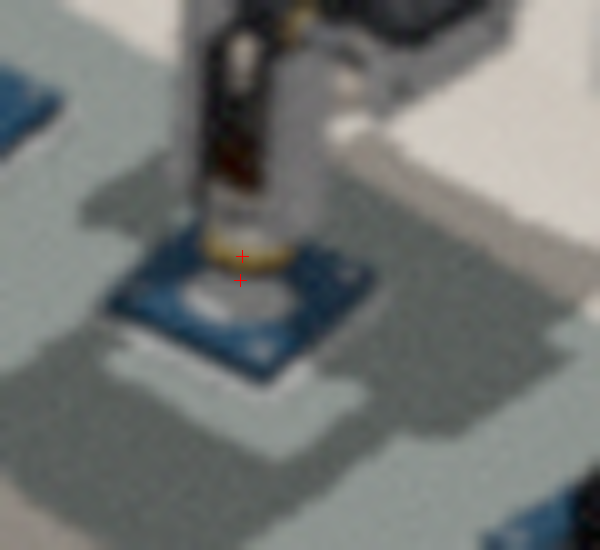

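The dropper's base at (246,255) matches the prediction, and the hole is directly below at about (240,283). Lowering it now.

arm_command(plan=[{"grip": 1,"slide": [0.001,-0.001,0.018],"spin": 0},{"grip": 1,"slide": [0,0,0.012],"spin": 0},{"grip": 1,"slide": [0,0,0.006],"spin": 0},{"grip": 1,"slide": [0,0,0.003],"spin": 0},{"grip": 1,"slide": [0,0,0],"spin": 0},{"grip": 1,"slide": [0,0,0],"spin": 0}])

```text
time: 25.6
tool_pos: [0.6354, 0.091, 0.0473]
ee_rot: [3.141, 0.001, 3.141]
wrist_force: [-1.4, 0.1, 4.3]
width: 0.0305
finger_force: 30.0
```

```bash
python3 go.py 635.5 91 47 180
```

```text
slide [-0.0002 -0.      0.0005] rows>= 1.0 spin -0.0 | t 25.6 pos [635.4  91.   47.3] yaw 180.0 w 30.5 ff 30.0
```

Floor contact shows as 4 N. I'll release, lift, and go to the jar at (469.5, 93).

arm_command(plan=[{"grip": 0.15,"slide": [0,0,0],"spin": 0},{"grip": 0.15,"slide": [0,0,0],"spin": 0},{"grip": 0.15,"slide": [0,0,0],"spin": 0},{"grip": 0.0,"slide": [0,0,0],"spin": 0},{"grip": 0.0,"slide": [0,0,-0.03],"spin": 0},{"grip": 0.0,"slide": [0,0,-0.09],"spin": 0},{"grip": -1,"slide": [0,0,-0.1],"spin": 0},{"grip": -1,"slide": [0,0,0],"spin": 0},{"grip": -1,"slide": [0,0,0],"spin": 0}])

```text
time: 26.72
tool_pos: [0.6352, 0.091, 0.1573]
ee_rot: [3.141, 0.001, 3.141]
wrist_force: [-0.1, -0.2, -0.2]
width: 0.0735
finger_force: 0.0
```

```bash
python3 go.py 469 92.5 157 180
```

```text
slide [3.324e-01 3.000e-03 3.000e-04] rows>= 3.0 spin -0.0 | t 26.73 pos [635.2  91.  157.3] yaw 180.0 w 73.5 ff 0.0
```

arm_command(plan=[{"grip": -1,"slide": [0.083,0.003,0],"spin": 0},{"grip": -1,"slide": [0.083,0,0],"spin": 0},{"grip": -1,"slide": [0.083,0,0],"spin": 0},{"grip": -1,"slide": [0.0833,0,0],"spin": 0},{"grip": -1,"slide": [0,0,0],"spin": 0},{"grip": -1,"slide": [0,0,0.09],"spin": 0},{"grip": -1,"slide": [0,0,0.08],"spin": 0},{"grip": -1,"slide": [0,0,0.04],"spin": 0},{"grip": -1,"slide": [0,0,0],"spin": 0},{"grip": -1,"slide": [0,0,0],"spin": 0}])

```text
time: 27.98
tool_pos: [0.47, 0.0925, 0.0521]
ee_rot: [3.141, 0.001, 3.141]
wrist_force: [-1.4, 0.8, 0.6]
width: 0.0944
finger_force: 0.0
```

```bash
python3 go.py 469 92.5 40 180;  python3 - <<'E'
from h import *
S=snapshot("scene")
x0,y0,k=235,205,7
B=cv2.resize(cv2.cvtColor(S[y0:270,x0:335],4),None,fx=k,fy=k,interpolation=2)
p=sensors.get_obs()['tool_pos']
for u in proj("scene",[p-[0,0,p[2]],p*[1,1,0]+[0,0,.054]]): cv2.drawMarker(B,tuple(int(v) for v in ((u-[x0,y0]+.5)*k)),(0,0,255),0,12,1)
cv2.imwrite("pics/s9.png",B)
E
```

```text
slide [ 0.002  -0.      0.0243] rows>= 1.0 spin -0.0 | t 27.98 pos [470.   92.5  52.1] yaw 180.0 w 94.4 ff 0.0
```

View pics/s9.png

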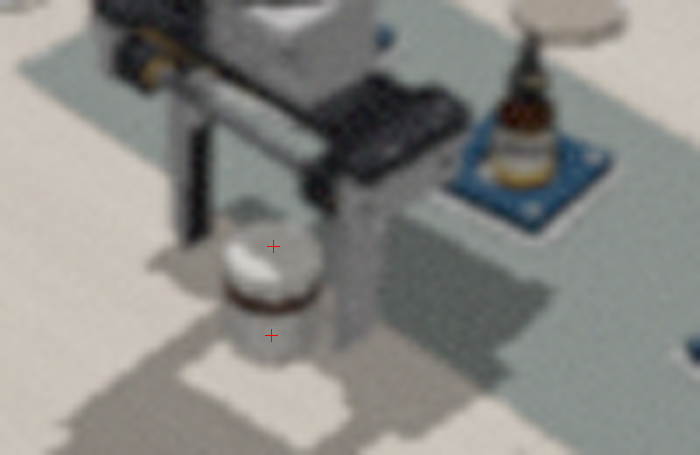

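The jar is centred between the fingers, with its cap at (274,252) in the crop, and the dropper stands in its holder. Lowering and gripping.

arm_command(plan=[{"grip": -1,"slide": [0.001,0,0.0243],"spin": 0},{"grip": -1,"slide": [0,0,0],"spin": 0},{"grip": 1,"slide": [0,0,0],"spin": 0},{"grip": 1,"slide": [0,0,0],"spin": 0},{"grip": 1,"slide": [0,0,0],"spin": 0},{"grip": 1,"slide": [0,0,0],"spin": 0},{"grip": 1,"slide": [0,0,0],"spin": 0},{"grip": 1,"slide": [0,0,0],"spin": 0},{"grip": 1,"slide": [0,0,0],"spin": 0},{"grip": 1,"slide": [0,0,0],"spin": 0}])

```text
time: 29.28
tool_pos: [0.4686, 0.0924, 0.0396]
ee_rot: [-3.142, 0.0, 3.141]
wrist_force: [-0.2, -0.9, -0.6]
width: 0.0444
finger_force: 30.0
```

```bash
python3 go.py 622 242 100 180
```

```text
slide [-0.3067  0.2992 -0.1207] rows>= 4.0 spin -0.0 | t 29.27 pos [468.6  92.4  39.6] yaw 180.0 w 44.4 ff 30.0
```

arm_command(plan=[{"grip": 1,"slide": [0,0,-0.03],"spin": 0},{"grip": 1,"slide": [0,0,-0.09],"spin": 0},{"grip": 1,"slide": [-0.0613,0.0598,0],"spin": 0},{"grip": 1,"slide": [-0.0613,0.0598,0],"spin": 0},{"grip": 1,"slide": [-0.0613,0.0598,0],"spin": 0},{"grip": 1,"slide": [-0.0613,0.0598,0],"spin": 0},{"grip": 1,"slide": [-0.0613,0.0598,0],"spin": 0},{"grip": 1,"slide": [0,0,0.06],"spin": 0},{"grip": 1,"slide": [0,0,0],"spin": 0},{"grip": 1,"slide": [0,0,0],"spin": 0}])

```text
time: 30.52
tool_pos: [0.6219, 0.2418, 0.0705]
ee_rot: [3.141, 0.001, 3.141]
wrist_force: [-0.4, 0.0, -0.3]
width: 0.0445
finger_force: 30.0
```

```bash
python3 go.py 622 242 44.6 180
```

```text
slide [-0.0001  0.0003  0.0519] rows>= 1.0 spin -0.01 | t 30.52 pos [621.9 241.8  70.5] yaw 180.0 w 44.5 ff 30.0
```

arm_command(plan=[{"grip": 1,"slide": [0,0,0.022],"spin": 0},{"grip": 1,"slide": [0,0,0.015],"spin": 0},{"grip": 1,"slide": [0,0,0.009],"spin": 0},{"grip": 1,"slide": [0,0,0.003],"spin": 0},{"grip": 1,"slide": [0,0,0],"spin": 0},{"grip": 1,"slide": [0,0,0.003],"spin": 0},{"grip": 1,"slide": [0,0,0],"spin": 0}])

```text
time: 31.4
tool_pos: [0.6223, 0.2422, 0.0447]
ee_rot: [3.141, 0.001, 3.142]
wrist_force: [-0.6, -0.5, 2.2]
width: 0.0445
finger_force: 30.0
```

```bash
python3 go.py 622 242 44.6 180
```

```text
slide [ 0.0006 -0.0003  0.0001] rows>= 1.0 spin -0.0 | t 31.4 pos [622.3 242.2  44.7] yaw 180.0 w 44.5 ff 30.0
```

arm_command(plan=[{"grip": -0.2,"slide": [0,0,0],"spin": 0},{"grip": -0.2,"slide": [0,0,0],"spin": 0},{"grip": -0.3,"slide": [0,0,0],"spin": 0},{"grip": -0.3,"slide": [0,0,0],"spin": 0},{"grip": -0.3,"slide": [0,0,-0.03],"spin": 0},{"grip": -0.3,"slide": [0,0,-0.1],"spin": 0},{"grip": -1,"slide": [0,0,-0.12],"spin": 0},{"grip": -1,"slide": [0.1,0.05,0],"spin": 0},{"grip": -1,"slide": [0.1,0.05,0],"spin": 0},{"grip": -1,"slide": [0.1,0.05,0],"spin": 0}])

```text
time: 32.65
tool_pos: [0.4708, 0.3177, 0.1703]
ee_rot: [3.14, 0.002, 3.141]
wrist_force: [-0.3, 0.7, -0.0]
width: 0.0934
finger_force: 0.0
```

arm_command(plan=[{"grip": -1,"slide": [0.1,0.06,0],"spin": 0},{"grip": -1,"slide": [0.1,0.06,0],"spin": 0},{"grip": -1,"slide": [0.1,0.06,0],"spin": 0},{"grip": -1,"slide": [0,0.1,0],"spin": 0},{"grip": -1,"slide": [0,0.1,0],"spin": 0},{"grip": -1,"slide": [0,0,0],"spin": 0},{"grip": -1,"slide": [0,0,0],"spin": 0}])

```text
time: 33.52
tool_pos: [0.322, 0.5066, 0.1692]
ee_rot: [-3.141, 0.001, 3.142]
wrist_force: [-0.2, -0.1, -0.3]
width: 0.0943
finger_force: 0.0
```

```bash
python3 - <<'E'
from h import *
S=snapshot("scene");T=snapshot("top"); o=sensors.get_obs(); print(o['time'],o['tool_pos'])
B=cv2.resize(cv2.cvtColor(S[180:330,220:430],4),None,fx=2.6,fy=2.6,interpolation=2)
A=cv2.resize(cv2.cvtColor(T[165:225,200:410],4),None,fx=2.6,fy=2.6,interpolation=2)
cv2.imwrite("pics/s10.png",np.vstack([B,A]))
bl=lambda h:h[...,2]<90
print("bottle",*[rect("top",c,.047) for c in blob(T,(322,180,334,194),dark)[1][:1]])
print("dropper",*[rect("top",c,.061) for c in blob(T,(277,176,292,192),lambda h:h[...,2]<70)[1][:1]])
print("jar",*[rect("top",c,.059) for c in blob(T,(238,176,258,198),lambda h:(h[...,1]<14)&(h[...,2]>200))[1][:1]])
print("carton",rect("top",np.vstack(blob(T,(354,170,380,204),lambda h:(h[...,0]>55)&(h[...,0]<88)&(h[...,1]>55))[1]),.025))
print("beaker",*[rect("top",c,.03) for c in blob(T,(202,193,220,210),lambda h:h[...,2]<200)[1][:1]],"flask",*[rect("top",c,.05) for c in blob(T,(396,202,418,218),lambda h:h[...,2]<200)[1][:1]])
E
```

```text
33.625 [0.32230273 0.50604826 0.16944278]
bottle (array([614.2, -85.8,  39. ,  36.4,  -1.4]), array([614.3, -85.8], dtype=float32))
dropper (array([633.7,  94.1,  28. ,  27. , -50.6]), array([633. ,  93.3], dtype=float32))
jar (array([6.235e+02, 2.435e+02, 3.720e+01, 3.400e+01, 1.000e-01]), array([623.5, 243.5], dtype=float32))
carton (array([ 649.5, -250. ,   34.5,   16.2,   83.8]), array([ 648.7, -249.8], dtype=float32))
beaker (array([556.2, 390. ,  58.4,  57.8,  46.4]), array([554.4, 390.8], dtype=float32)) flask (array([ 513.4, -389.2,   57.7,   52.1,   -3.2]), array([ 513.7, -388.5], dtype=float32))
```

View pics/s10.png

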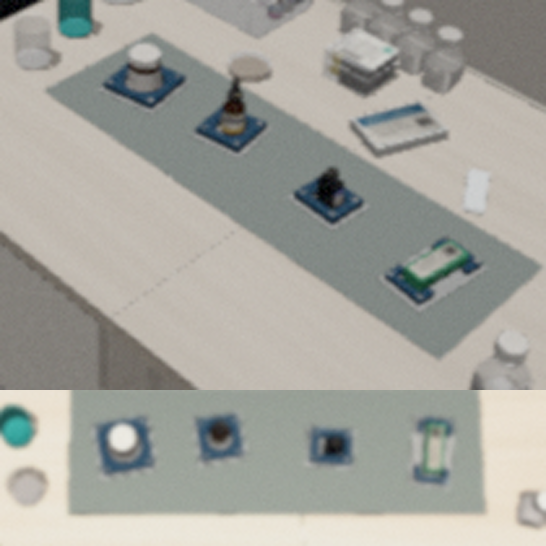

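All four objects are seated upright (the carton flat) in their holders. The beaker and flask have not moved, and the arm is clear.

```bash
python3 -c "
from bench import ticket
print(ticket.close_job())"
```

```text
the job is handed in; nothing more can be done
None
```

I put the jar, dropper bottle, black bottle and carton in their own holders, left the beaker and flask in place, and handed the job in at about 34 s; the hand-in returned no verdict.

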